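# Turn the top leaf of the drill-gauge book

## Robot

A 6-joint arm with a two-finger parallel gripper is mounted at the origin on the work surface. World frame = base frame: x ahead of the robot, y to its left, z up, the work surface at z = 0. Lengths are in m, angles in rad, forces in N, time in s.
With the tool pointing down it reaches from about 0.3 to 0.775 m from the base axis. Payload 14.6 kg.
Tool frame: the origin (TCP) lies midway between the tips of the shut fingers; the grasp point (between the pads) lies 19 mm behind it; z points along the fingers, y is the line along which they close (so a half turn about z gives the same grasp; the last joint's range is limited). The gripper opens to 94 mm and grips with 3 to 60 N. Pads are 16 mm wide; open, the fingers measure 119 mm over their backs; the gripper's body (75 mm by 177 mm) begins 78 mm behind the grasp point.
Start: joints at [-1.327, 0.3, 1.521, -0, 1.321, -0.067], TCP at [0.168, -0.524, 0.205] pointing down, gripper open.
Joint ranges: [-3.03, 3.03], [-0.79, 2.21], [0.23, 2.52], [-1.04, 4.18], [0, 3.07], [-2.55, 2.55]. Speed limits (rad/s): [2.22, 2.22, 2.57, 3.14, 3.14, 3.14].

## Interface

Orientations are given as [roll, pitch, yaw] about the fixed x, y, z axes, in that order (R = Rz(yaw) Ry(pitch) Rx(roll)).
In Python, from station import telemetry, optics, ctrl gives the robot as it stands.
- The arm moves only by the tool carry_out, never from a script. Its argument "plan" is a list that holds one entry, the list of rows, each a list of 7 numbers: the shift along the tool's x, y, z in mm, then the turn, a rotation vector about the tool's x, y, z in rad, then the finger opening in mm, from 0 to 94. A call has 1 to 20 rows; each row shifts and turns the commanded pose from where the row before left it, along the tool's axes as they then stand; what a row does not reach is not made up. A row lasts 1/12 s, in which the tool goes at most 41.7 mm and 7.16 degrees, less where a joint would pass 70% of its speed; a pose out of reach is approached as far as the arm can. A call with a gripper value outside its range is refused whole. The fingers move at their own pace and stop on an object; "squeeze" is the grip in N (left out, the last holds). Time passes only in rows, so rows that do not move let the fingers close. It gives the time, the measured TCP pose, the force, the opening and the grip force at its end, in the units of the state.
- telemetry.get_obs(): the state, without advancing time (a new reading comes with each control period).
- optics.camera(name): name is "side" or "top"; returns a dict with "pixels" (384x512x3 uint8, red, green, blue), "intrinsics" (3x3 intrinsics, pixels), "dist_coeffs" ([k1, k2, p1, p2, k3] as OpenCV has them; the pictures are not rectified), "origin" and "rotation" of the camera in the world. Camera axes: x right, y down, z forward; pixel columns grow to the right and rows downward; lengths in m; the calibration is good to about 2 mm. A picture is of the moment at which its call begins. There is no depth.
- ctrl.hand_in(): hands the job in; it is judged then, once.
The state is a dict: "time_s": time; "qpos": joint angles; "joint_vel": joint speeds; "tau": joint torques, N m; "ee_pos": TCP position; "eef_rot": TCP orientation; "force": force on the tool from outside, world axes, zero at the start; "moment": the same for the moment, N m; "grip_width": finger opening in m; "grip_force": force on a finger pad.
Only numpy, scipy, OpenCV 4.12 (cv2) and the standard library are available. Lean on these libraries where they do the work, as an engineer would, in place of code of your own. Each camera call takes 0.05 s, during which the arm holds its last target. There are 200 camera calls.

## Task

Turn the top leaf of the drill-gauge book over its spine, away from you, and lay it flat on the other side so that the leaf beneath it is uncovered. Push it over with the fingertips (its tab sticks out so that one can get under it); do not pinch it, press hard on it or fling it. Leave the leaf beneath unturned and everything else on the bench where it stands.

Things in the scene. Friction and masses are not known exactly. Their poses are not given: they have to be found in the camera images.
- stand: Drill-gauge book fixed to the bench: wooden plinth with steel top, 200 mm (x) by 190 mm (y) by 54 mm high, spine rod along y over its middle, held by lugs at y = +-91 mm, 76 mm high. Origin: centre of its underside. Its x axis points away from the robot (yaw up to 0.35 rad). The leaves to turn lie on its -x half; on the +x half lies a fixed leaf, turned earlier, top face 60 mm above the bench
- spine_mid (a point): Middle of the spine, on the hinge axis of both hinged leaves, 66 mm above the bench; axes as the stand's: y along the spine, x to the far side, z up. Spine rod 11 mm thick
- leaf_top (a joint): Top leaf's angle (rad) about the spine: 0 flat on the robot's side, pi/2 upright, pi (stop) flat on the far side. Starts at 0.12 to 0.4. Rigid aluminium plate with rows of holes, 4 mm thick, 170 mm along the spine, reaching 105 mm from the axis, its mid-plane through the axis; about 0.12 kg. Hinge friction (about 0.12 N m) keeps it at any angle; 2 to 3 N at the tab turn it
- tab_edge (a point): Middle of the outer edge of the top leaf's tab, 135 mm from the hinge axis, half-way through its 4 mm thickness; turns with the leaf. The tab is 45 mm wide, at y = +27.5 to +72.5 mm of the stand, stands 30 mm out from the leaf and 35 mm clear of the plinth's edge, with free space below it down to the bench
- leaf_under (a joint): Angle (rad) of the leaf beneath, hinged on the same spine, to be left at 0: same plate, its top face 60 mm above the bench, 4 mm under the flat top leaf. Its own tab is at y = -72.5 to -27.5 mm of the stand, also reaching 135 mm from the axis
- collet_a: Bystander: steel collet standing on the bench, 28 mm across, 48 mm high, in front of the under leaf's tab. Origin at its underside
- collet_b: Bystander: steel collet, 34 mm across, 44 mm high, standing left of the stand. Origin at its underside
- edge_finder: Bystander: upright steel cylinder, 20 mm across, 85 mm high, left of the stand. Origin at its underside
- parallel: Bystander: steel bar 100 x 12 x 25 mm high lying right of the stand along its x. Origin at its underside
- spray_can: Bystander: blue spray can with a white cap, 64 mm across, 190 mm high, to the far right. Origin at its underside
- mallet: Bystander: hammer lying on the bench at the left
- spanner: Bystander: spanner lying on the bench at the right

How it is judged:
On the way:
1. the top leaf stands upright over the spine, on its way across (value of joint leaf_top between 1.3 and 2.4 rad), for 0.1 s.
At the end, for the whole second after the job is handed in: The top leaf lies flat on the far side, at rest (within 0.09 rad of its stop), the leaf beneath is still within 0.1 rad of flat on the near side, and no bystander is more than 30 mm from where it stood (value of joint leaf_top above 3.05 rad and value of joint leaf_under below 0.1 rad and not (velocity of joint leaf_top above 0.1 rad/s) and velocity of joint leaf_top above -0.1 rad/s and distance of each of collet_a, collet_b, edge_finder, parallel, spray_can, mallet, spanner from where it was at the start of the episode below 0.03 m); the robot touches nothing.
It fails at once if the leaf beneath was lifted with the top one (value of joint leaf_under above 0.25 rad).
It fails at once if the leaf was flung (faster than 5 rad/s) (velocity of joint leaf_top above 5 rad/s).
It fails at once if the leaf was pinched or pressed hard (over 36 N from the fingers) (contact force between the fingers and leaf_top above 36 N).
It fails at once if a bystander was moved, lifted or knocked over (distance of any of collet_a, collet_b, edge_finder, parallel, spray_can, mallet, spanner from where it was at the start of the episode above 0.03 m or angle between any of collet_a, collet_b, edge_finder, parallel, spray_can's own z axis and vertical above 0.5 rad).
It also fails if it takes over 40 s, if anything falls off the work surface, if the arm or the gripper's body presses on something with over 40 N, if the wrist force passes 120 N, or if a joint passes its speed limit or range.

## Working session

There is one attempt and no reset: what is moved stays moved. The work goes in short steps, Python scripts to look and compute and a tool call to move; the robot and the scene stay as the last step left them, time stands still between calls to the robot, and variables do not carry over. Pictures are saved under pics/ and viewed, at most 10 in all, crops included, and the job is handed in when it is done.

Besides the shell and the picture viewer there is one more tool, called after ">>>" by a JSON object that holds its "api" and its "payload", one argument or row to a line. carry_out: Moves the arm, as the interface text tells. Its arguments: {"type":"object","properties":{"plan":{"type":"array","items":{"type":"array","items":{"type":"array","items":{"type":"number"}}}},"squeeze":{"type":"number"}},"required":["plan"]}

```bash
mkdir -p pics
python3 - <<'E'
from station import telemetry, optics
import cv2,numpy as np
for n in("side","top"):
    c=optics.camera(n);cv2.imwrite(f"pics/{n}0.png",cv2.resize(c["pixels"][:,:,::-1],(800,600)))
    np.savez(f"{n}0.npz",**{k:np.array(v) for k,v in c.items()})
    print(n,c["origin"],np.round(c["rotation"],3).tolist(),c["intrinsics"],c["dist_coeffs"])
print(telemetry.get_obs())
E
```

```text
side [0.49848745 0.83876697 0.86603454] [-2.326, -0.007, -3.107] [[428.35538038   0.         251.04969809]
 [  0.         428.35538038 187.19751633]
 [  0.           0.           1.        ]] [-0.16404889  0.          0.          0.          0.        ]
top [0.3467106  0.01416893 1.52474107] [-3.022, 0.002, -1.581] [[449.62695143   0.         255.72487317]
 [  0.         449.62695143 191.87152255]
 [  0.           0.           1.        ]] [-0.16593185  0.          0.          0.          0.        ]
{'time_s': 0.1, 'qpos': array([-1.32659067e+00,  3.00402872e-01,  1.52150772e+00, -2.65913692e-06,
        1.32069085e+00, -6.66033777e-02]), 'joint_vel': array([-9.79761713e-04, -2.99309842e-03, -2.18209734e-03, -3.40570233e-05,
       -5.87993490e-04, -8.17452537e-04]), 'tau': array([ 1.32343015e-03, -5.32643795e+01, -3.53281581e+01,  7.09410198e-02,
        2.34385132e-02, -6.11561882e-05]), 'ee_pos': array([ 0.16814529, -0.52342674,  0.20495478]), 'eef_rot': array([-3.14058593e+00, -6.45691766e-05,  3.10809660e-01]), 'force': array([ 0.12320118, -0.70441912, -0.58382162]), 'moment': array([0.04212752, 0.06408347, 0.00187964]), 'grip_force': 0.0, 'grip_width': 0.09381110957974824}
```

View pics/side0.png

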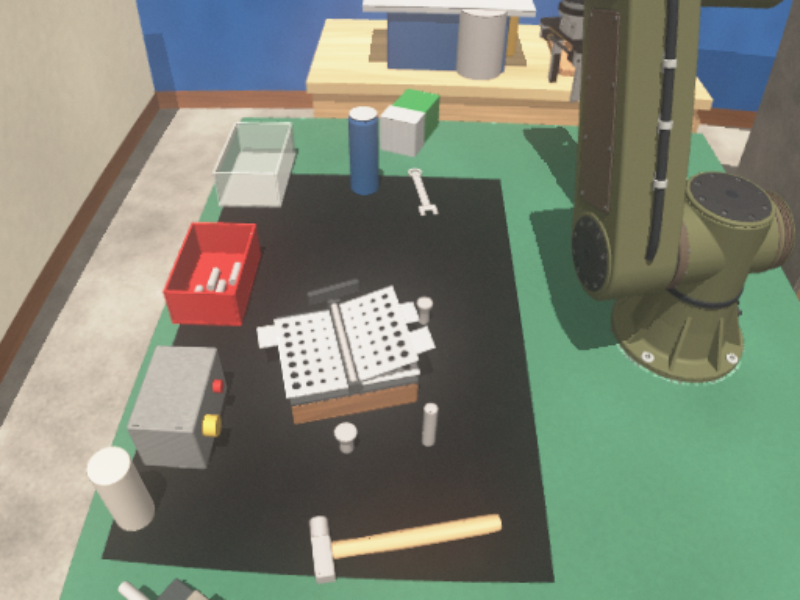

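View pics/top0.png

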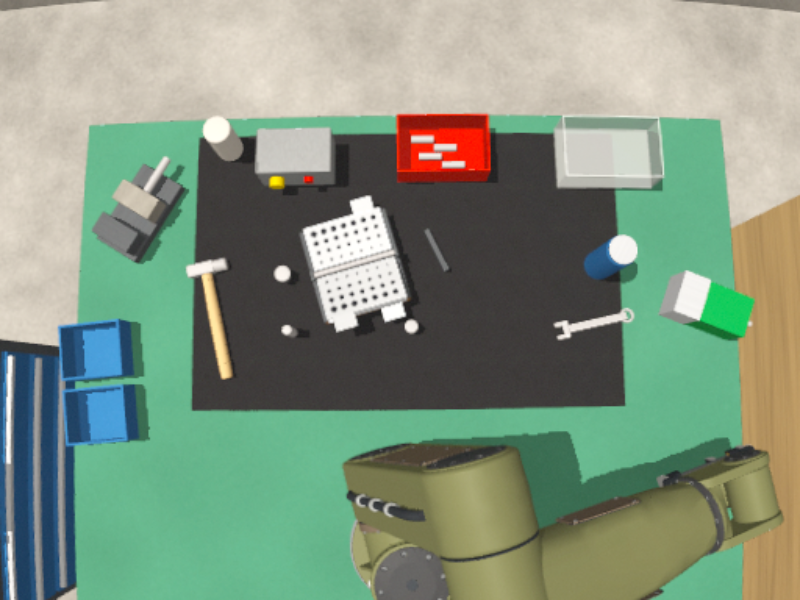

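The side view shows the book at about (345,345), the raised top-leaf tab at (422,342) and the edge finder at (430,425). In the top view the book is at (357,265), the top-leaf tab at (345,320), the under tab at (393,312), and collet_a at (411,326). I need close crops to measure from.

Run:
```python
import cv2,numpy as np
a=np.load("top0.npz")["pixels"][115:225,165:285,::-1]; b=np.load("side0.npz")["pixels"][175:295,160:290,::-1]
cv2.imwrite("pics/tc.png",cv2.resize(a,None,fx=5,fy=5,interpolation=2));cv2.imwrite("pics/sc.png",cv2.resize(b,None,fx=5,fy=5,interpolation=2))
```

```text
(no output)
```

View pics/tc.png

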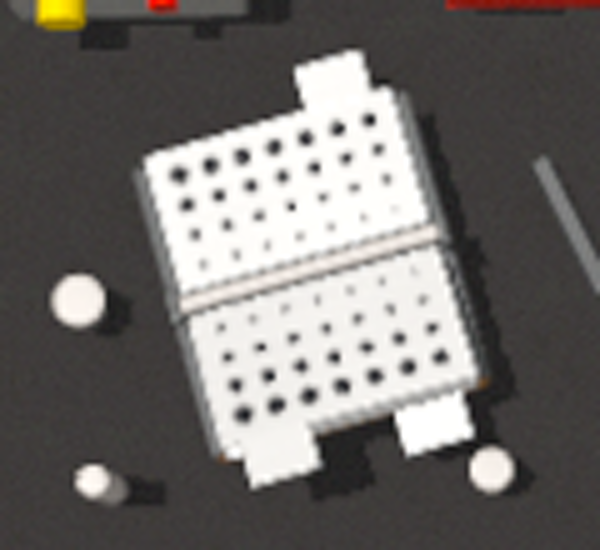

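View pics/sc.png

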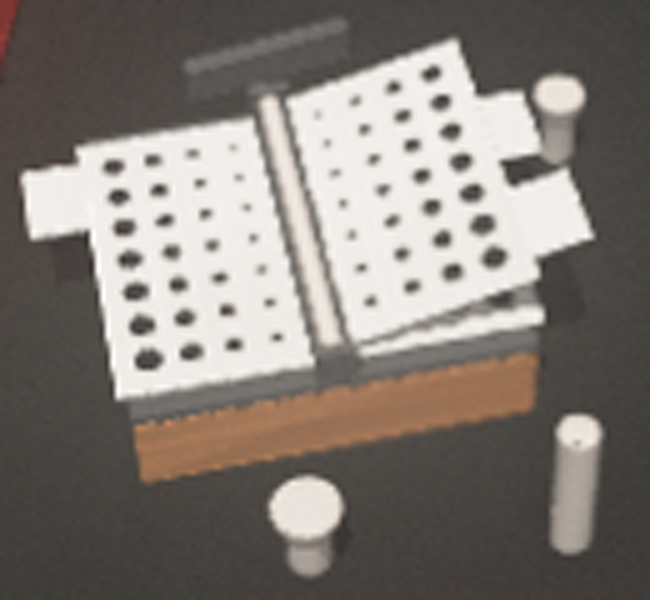

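Top crop: the top-leaf tab's outer edge runs (251,487)-(321,466), the under tab's (406,453)-(474,436), and the far tab's (295,68)-(363,51); the spine runs (181,305)-(440,235). Side crop: the raised tab's edge runs (571,168)-(594,238). Collet_a is right beside the under tab, well clear of the top-leaf tab.

```bash
cat > h.py <<'E'
import numpy as np,cv2
class Cam:
    def __init__(s,f):
        d=np.load(f);s.K,s.D,s.o,s.rv=d["intrinsics"],d["dist_coeffs"],d["origin"],d["rotation"]
        s.R=cv2.Rodrigues(s.rv)[0] if s.rv.size==3 else s.rv
    def ray(s,p):
        q=cv2.undistortPoints(np.array([[p]],float),s.K,s.D)[0,0];v=s.R@[*q,1];return v/np.linalg.norm(v)
    def plane(s,p,z):
        v=s.ray(p);return s.o+v*(z-s.o[2])/v[2]
def tri(a,p,b,q):
    u,v=a.ray(p),b.ray(q);t=np.linalg.lstsq(np.c_[u,-v],b.o-a.o,rcond=None)[0]
    A,B=a.o+u*t[0],b.o+v*t[1];return (A+B)/2,np.linalg.norm(A-B)
T=Cam("top0.npz");S=Cam("side0.npz")
tc=lambda x,y:((x+.5)/5-.5+165,(y+.5)/5-.5+115)
sc=lambda x,y:((x+.5)/5-.5+160,(y+.5)/5-.5+175)
E
python3 - <<'E'
from h import *
np.set_printoptions(precision=4,suppress=True)
print(T.rv.shape)
P=lambda x,y,z:T.plane(tc(x,y),z)
s1,s2=P(181,305,.0715),P(440,235,.0715);print("spine",s1,s2,(s1+s2)/2,np.linalg.norm(s1-s2))
s3,s4=tri(T,tc(181,305),S,sc(333,345)),tri(T,tc(440,235),S,sc(268,97));print(s3,s4)
u=(s1-s2);print("yaw spine",np.arctan2(-u[0],u[1]))
f=(P(295,68,.06)+P(363,51,.06))/2;n=(P(406,453,.06)+P(474,436,.06))/2
print("fartab",f,"undertab",n)
d=[tri(T,tc(251,487),S,sc(594,238)),tri(T,tc(321,466),S,sc(571,168))];print("tab",d)
for nm,a,z in(("colA",(491,470),.048),("colB",(78,301),.044),("edge",(92,481),.085)):print(nm,P(*a,z))
E
```

```text
(3,)
spine [ 2.0036 -0.47    0.0715] [ 2.4384 -0.43    0.0715] [ 2.221  -0.45    0.0715] 0.43665351190237983
(array([1.0309, 0.1152, 1.1239]), np.float64(0.6101887971502832)) (array([1.2122, 0.1186, 1.087 ]), np.float64(0.5993051339343383))
yaw spine 1.662609626791472
fartab [ 2.2131 -0.2271  0.06  ] undertab [ 2.5107 -0.6948  0.06  ]
tab [(array([0.96  , 0.1691, 1.1945]), np.float64(0.7389232682832939)), (array([0.9975, 0.1705, 1.1839]), np.float64(0.7428461257251412))]
colA [ 2.648  -0.7526  0.048 ]
colB [ 1.8849 -0.4604  0.044 ]
edge [ 1.8827 -0.6307  0.085 ]
```

```bash
sed -i 's/^import.*/&\nfrom scipy.spatial.transform import Rotation as Ro/; s/s.R=cv2.*/s.R=Ro.from_euler("xyz",s.rv).as_matrix()/' h.py
python3 - <<'E'
from h import *
np.set_printoptions(precision=4,suppress=True)
P=lambda x,y,z:T.plane(tc(x,y),z)
s1,s2=P(181,305,.0715),P(440,235,.0715);print("spine",s1,s2,(s1+s2)/2,np.linalg.norm(s1-s2))
s3,s4=tri(T,tc(181,305),S,sc(333,345)),tri(T,tc(440,235),S,sc(268,97));print(s3,s4)
u=(s1-s2);print("yaw spine",np.arctan2(-u[0],u[1]))
f=(P(295,68,.06)+P(363,51,.06))/2;n=(P(406,453,.06)+P(474,436,.06))/2
print("fartab",f,"undertab",n)
d=[tri(T,tc(251,487),S,sc(594,238)),tri(T,tc(321,466),S,sc(571,168))];print("tab",d)
for nm,a,z in(("colA",(491,470),.048),("colB",(78,301),.044),("edge",(92,481),.085)):print(nm,P(*a,z))
print(Ro.from_euler("xyz",[-3.14,0,.31]).as_matrix())
E
```

```text
spine [0.5764 0.1941 0.0715] [0.621  0.0238 0.0715] [0.5987 0.1089 0.0715] 0.1760451963589052
(array([0.5754, 0.194 , 0.0725]), np.float64(0.0016504200552588115)) (array([0.6219, 0.0238, 0.0694]), np.float64(0.0010675074176851656))
yaw spine 0.25608202701384114
fartab [0.7438 0.0972 0.06  ] undertab [0.4839 0.0252 0.06  ]
tab [(array([0.4529, 0.1455, 0.1004]), np.float64(0.002726727194142942)), (array([0.4648, 0.1008, 0.1023]), np.float64(0.004533382891882537))]
colA [ 0.4678 -0.0082  0.048 ]
colB [0.5843 0.2669 0.044 ]
edge [0.4601 0.2497 0.085 ]
[[ 0.9523  0.3051 -0.0005]
 [ 0.3051 -0.9523  0.0015]
 [ 0.     -0.0016 -1.    ]]
```

Everything is located: yaw ≈ 0.256, spine middle (0.598, 0.109), tab edge middle (0.459, 0.123, 0.101), so the leaf is at about 0.26 rad. First move: shut the fingers and go to about (0.40, 0.108, 0.205).

>>> {"api": "carry_out", "payload": {
  "plan": [
    [[20.7, -26.5, 0, 0, 0, 0, 0], [20.7, -26.5, 0, 0, 0, 0, 0], [20.7, -26.5, 0, 0, 0, 0, 0], [20.7, -26.5, 0, 0, 0, 0, 0], [20.7, -26.5, 0, 0, 0, 0, 0], [20.7, -26.5, 0, 0, 0, 0, 0], [20.7, -26.5, 0, 0, 0, 0, 0], [20.7, -26.5, 0, 0, 0, 0, 0], [20.7, -26.5, 0, 0, 0, 0, 0], [20.7, -26.5, 0, 0, 0, 0, 0], [20.7, -26.5, 0, 0, 0, 0, 0], [20.7, -26.5, 0, 0, 0, 0, 0], [20.7, -26.5, 0, 0, 0, 0, 0], [20.7, -26.5, 0, 0, 0, 0, 0], [20.7, -26.5, 0, 0, 0, 0, 0], [20.7, -26.5, 0, 0, 0, 0, 0], [20.7, -26.5, 0, 0, 0, 0, 0], [20.7, -26.5, 0, 0, 0, 0, 0], [20.7, -26.5, 0, 0, 0, 0, 0], [20.7, -26.5, 0, 0, 0, 0, 0]]
  ]
}}

```text
time_s: 1.77
ee_pos: [0.4003, 0.1094, 0.2053]
eef_rot: [3.142, 0.0, 0.311]
force: [0.6, -1.0, -0.1]
grip_width: 0.0005
grip_force: 0.0
```

>>> {"api": "carry_out", "payload": {
  "plan": [
    [[0, 0, 0, 0, 0, 0.055, 0], [0, 0, 0, 0, 0.1, 0, 0], [0, 0, 0, 0, 0.1, 0, 0], [0, 0, 0, 0, 0.1, 0, 0], [0, 0, 0, 0, 0.1, 0, 0], [0, 0, 0, 0, 0.1, 0, 0], [0, 0, 0, 0, 0.1, 0, 0], [0, 0, 0, 0, 0, 0, 0], [0, 0, 0, 0, 0, 0, 0]]
  ]
}}

```text
time_s: 2.52
ee_pos: [0.3998, 0.1074, 0.2055]
eef_rot: [-3.142, -0.598, 0.255]
force: [0.3, 1.1, 0.1]
grip_width: 0.0004
grip_force: 0.0
```

Run:
```python
from station import telemetry
from h import *
np.set_printoptions(precision=4,suppress=True)
o=telemetry.get_obs();print(o["ee_pos"],o["eef_rot"],o["qpos"],o["force"])
R=Ro.from_euler("xyz",o["eef_rot"]).as_matrix();print(R)
```

```text
[0.3998 0.1074 0.2055] [-3.1415 -0.5981  0.2555] [ 0.1261 -0.3575  2.2723  0.1228  0.6362  1.3648] [0.2922 1.0945 0.0662]
[[ 0.7996  0.2527  0.5448]
 [ 0.2088 -0.9675  0.1424]
 [ 0.5631 -0.0001 -0.8264]]
```

```bash
cat > plan.py <<'E'
from h import *
psi=.256;X=np.array([np.cos(psi),np.sin(psi),0]);Y=np.array([-X[1],X[0],0]);O=np.array([.598,.109,.066])
def here():
    from station import telemetry
    o=telemetry.get_obs();p=o["ee_pos"]-O;return np.array([p@X,p@Y,p[2]]),-o["eef_rot"][1],o["force"]
def tip(phi,th,ins=.018,hw=.008):
    e=np.array([-np.cos(phi),np.sin(phi)]);n=np.array([np.sin(phi),np.cos(phi)]);b=np.array([-np.sin(th),np.cos(th)]);tx=np.array([np.cos(th),np.sin(th)])
    c=(e*.135-n*.002-ins*b) if phi+th<np.pi/2 else e*(.135-ins)-n*.002
    return c-hw*tx
def rows(p,th,targets):
    for (q,t) in targets:
        d=q-p;r=[1e3*(d@[np.cos(th),np.sin(th)]),0,1e3*(d@[np.sin(th),-np.cos(th)]),0,t-th,0,0]
        print([round(v,3 if i==4 else 1) for i,v in enumerate(r)],end=", ");p,th=q,t
    print()
E
python3 - <<'E'
from plan import *
p,th,f=here();print(p,th,f)
q=np.array([p[0],p[2]]);
a=np.array([-.18,.014]);b=tip(.26,.6)
print(a,b);rows(q,th,[(a,.6),(b,.6)])
E
```

```text
[-0.19211599  0.04864523  0.13948408] 0.5980954214512866 [0.29220834 1.09454127 0.06620569]
[-0.18   0.014] [-0.12741593  0.01339991]
[np.float64(-60.6), 0, np.float64(110.5), 0, np.float64(0.002), 0, 0], [np.float64(43.1), 0, np.float64(30.2), 0, 0.0, 0, 0],
```

>>> {"api": "carry_out", "payload": {
  "plan": [
    [[-12.1, 0, 22.1, 0, 0, 0, 0], [-12.1, 0, 22.1, 0, 0, 0, 0], [-12.1, 0, 22.1, 0, 0, 0, 0], [-12.1, 0, 22.1, 0, 0, 0, 0], [-12.1, 0, 22.1, 0, 0, 0, 0], [0, 0, 0, 0, 0, 0, 0], [8.6, 0, 6, 0, 0, 0, 0], [8.6, 0, 6, 0, 0, 0, 0], [8.6, 0, 6, 0, 0, 0, 0], [8.6, 0, 6, 0, 0, 0, 0], [0, 0, 0, 0, 0, 0, 0]]
  ]
}}

```text
time_s: 3.43
ee_pos: [0.4551, 0.1219, 0.0811]
eef_rot: [-3.141, -0.601, 0.256]
force: [-0.5, -0.9, 0.5]
grip_width: 0.0005
grip_force: 0.0
```

Run:
```python
from plan import *
from station import optics
p,th,f=here();print(p,th,f)
b=optics.camera("side")["pixels"][165:285,150:310,::-1]
cv2.imwrite("pics/s1.png",cv2.resize(b,None,fx=5,fy=5,interpolation=2))
```

```text
[-0.134974    0.04871383  0.01505761] 0.6009459387346339 [-0.51571568 -0.90730153  0.5372417 ]
```

View pics/s1.png

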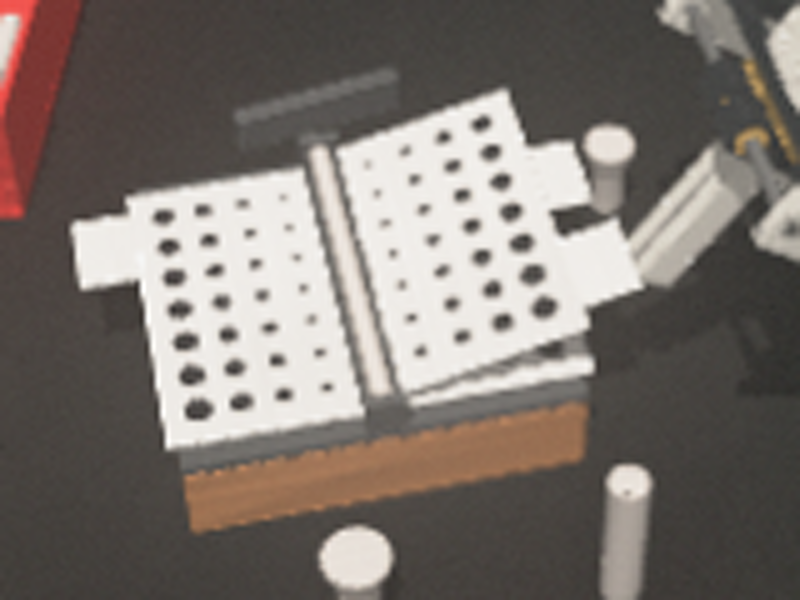

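The shut fingers sit at (690,215) with the tip hidden just under the tab edge at (635,265); collet_a at (608,165) is untouched. Next I follow the arc.

Run:
```python
from plan import *
np.set_printoptions(legacy="1.25")
p,th,f=here();q=np.array([p[0],p[2]])
ph=[.26,.35,.45,.55,.65,.75,.85,.95]
rows(q,th,[(tip(a,.6,.020),.6) for a in ph])
```

```text
[6.6, 0, 7.9, 0, -0.0, 0, 0], [9.4, 0, -7.6, 0, 0.0, 0, 0], [11.2, 0, -7.5, 0, 0.0, 0, 0], [11.9, 0, -6.3, 0, 0.0, 0, 0], [12.5, 0, -5.1, 0, 0.0, 0, 0], [12.9, 0, -3.8, 0, 0.0, 0, 0], [13.3, 0, -2.5, 0, 0.0, 0, 0], [13.4, 0, -1.2, 0, 0.0, 0, 0],
```

>>> {"api": "carry_out", "payload": {
  "plan": [
    [[6.6, 0, 7.9, 0, 0, 0, 0], [4.7, 0, -3.8, 0, 0, 0, 0], [4.7, 0, -3.8, 0, 0, 0, 0], [5.6, 0, -3.8, 0, 0, 0, 0], [5.6, 0, -3.8, 0, 0, 0, 0]]
  ]
}}

```text
time_s: 3.9
ee_pos: [0.4705, 0.126, 0.1019]
eef_rot: [-3.142, -0.6, 0.256]
force: [-0.2, 0.3, -0.7]
grip_width: 0.0004
grip_force: 0.7
```

>>> {"api": "carry_out", "payload": {
  "plan": [
    [[6, 0, -3.2, 0, 0, 0, 0], [6, 0, -3.2, 0, 0, 0, 0], [6.3, 0, -2.6, 0, 0, 0, 0], [6.3, 0, -2.6, 0, 0, 0, 0], [6.5, 0, -1.9, 0, 0, 0, 0], [6.5, 0, -1.9, 0, 0, 0, 0], [6.7, 0, -1.3, 0, 0, 0, 0], [6.7, 0, -1.3, 0, 0, 0, 0]]
  ]
}}

```text
time_s: 4.57
ee_pos: [0.5021, 0.1342, 0.1452]
eef_rot: [3.142, -0.6, 0.256]
force: [-1.2, 0.3, -0.2]
grip_width: 0.0005
grip_force: 0.6
```

Run:
```python
from plan import *
np.set_printoptions(legacy="1.25")
from station import optics
p,th,f=here();print(p,th,f)
b=optics.camera("side")["pixels"][145:265,150:310,::-1]
cv2.imwrite("pics/s2.png",cv2.resize(b,None,fx=5,fy=5,interpolation=2))
q=np.array([p[0],p[2]])
rows(q,th,[(tip(a,t,.020),t) for a,t in ((.95,.6),(1.05,.56),(1.15,.52),(1.25,.48),(1.35,.44),(1.45,.4),(1.55,.36),(1.65,.32),(1.75,.28),(1.85,.24),(1.95,.2),(2.05,.16),(2.15,.12),(2.25,.08),(2.35,.04),(2.45,0))])
```

```text
[-0.08644843  0.04865017  0.07923447] 0.6000719315538429 [-1.17167521  0.30865201 -0.15813378]
[13.8, 0, -0.7, 0, -0.0, 0, 0], [11.9, 0, -0.2, 0, -0.04, 0, 0], [11.5, 0, 0.5, 0, -0.04, 0, 0], [11.4, 0, 1.2, 0, -0.04, 0, 0], [11.3, 0, 1.9, 0, -0.04, 0, 0], [11.1, 0, 2.5, 0, -0.04, 0, 0], [10.9, 0, 3.2, 0, -0.04, 0, 0], [10.7, 0, 3.9, 0, -0.04, 0, 0], [10.4, 0, 4.5, 0, -0.04, 0, 0], [10.1, 0, 5.1, 0, -0.04, 0, 0], [9.8, 0, 5.7, 0, -0.04, 0, 0], [9.4, 0, 6.3, 0, -0.04, 0, 0], [9.0, 0, 6.8, 0, -0.04, 0, 0], [8.6, 0, 7.4, 0, -0.04, 0, 0], [8.1, 0, 7.9, 0, -0.04, 0, 0], [7.6, 0, 8.3, 0, -0.04, 0, 0],
```

View pics/s2.png

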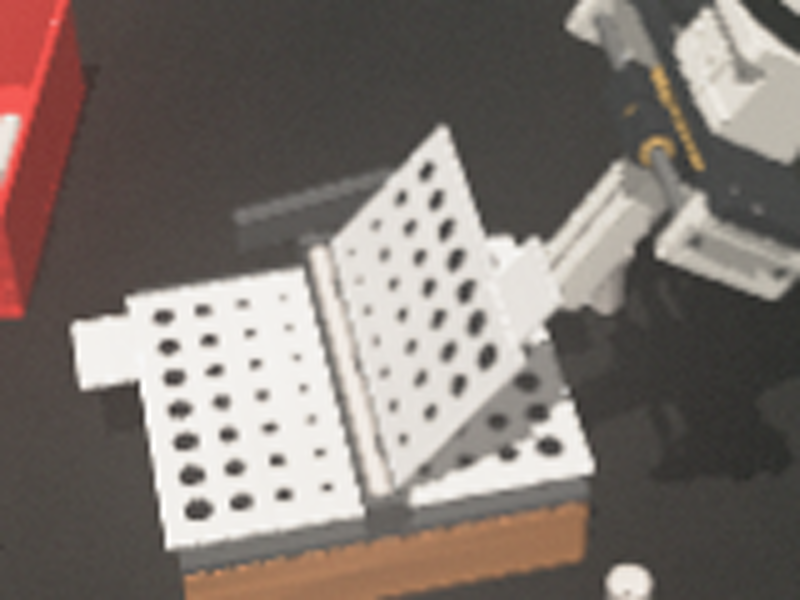

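The top leaf is up at about 0.8 rad with the fingers behind its tab at (555,275), and the under leaf is still flat. I continue along the arc.

>>> {"api": "carry_out", "payload": {
  "plan": [
    [[6.9, 0, -0.4, 0, 0, 0, 0], [6.9, 0, -0.3, 0, 0, 0, 0], [11.9, 0, -0.2, 0, -0.04, 0, 0], [11.5, 0, 0.5, 0, -0.04, 0, 0], [11.4, 0, 1.2, 0, -0.04, 0, 0], [11.3, 0, 1.9, 0, -0.04, 0, 0], [11.1, 0, 2.5, 0, -0.04, 0, 0], [10.9, 0, 3.2, 0, -0.04, 0, 0], [10.7, 0, 3.9, 0, -0.04, 0, 0]]
  ]
}}

```text
time_s: 5.37
ee_pos: [0.5855, 0.156, 0.1783]
eef_rot: [3.142, -0.319, 0.256]
force: [-0.9, -0.0, 0.4]
grip_width: 0.0006
grip_force: 0.5
```

>>> {"api": "carry_out", "payload": {
  "plan": [
    [[10.4, 0, 4.5, 0, -0.04, 0, 0], [10.1, 0, 5.1, 0, -0.04, 0, 0], [9.8, 0, 5.7, 0, -0.04, 0, 0], [9.4, 0, 6.3, 0, -0.04, 0, 0], [9.0, 0, 6.8, 0, -0.04, 0, 0], [8.6, 0, 7.4, 0, -0.04, 0, 0], [8.1, 0, 7.9, 0, -0.04, 0, 0], [7.6, 0, 8.3, 0, -0.04, 0, 0]]
  ]
}}

```text
time_s: 6.03
ee_pos: [0.6627, 0.1762, 0.1401]
eef_rot: [3.141, 0.001, 0.256]
force: [-1.3, -0.2, 0.2]
grip_width: 0.0003
grip_force: 0.3
```

Run:
```python
from plan import *
np.set_printoptions(legacy="1.25")
from station import optics
p,th,f=here();print(p,th,f)
b=optics.camera("side")["pixels"][145:265,130:290,::-1]
cv2.imwrite("pics/s3.png",cv2.resize(b,None,fx=5,fy=5,interpolation=2))
q=np.array([p[0],p[2]])
rows(q,th,[(tip(a,0,.020,.008 if a<2.9 else .004),0) for a in (2.45,2.55,2.65,2.75,2.85,2.95,3.05,3.14)])
```

```text
[0.07961139 0.04861574 0.07412358] -0.0011827728378885904 [-1.31918483 -0.21994349  0.24677517]
[-0.3, 0, -0.8, 0, 0.001, 0, 0], [7.0, 0, 9.1, 0, 0, 0, 0], [6.1, 0, 9.7, 0, 0, 0, 0], [5.1, 0, 10.3, 0, 0, 0, 0], [4.0, 0, 10.8, 0, 0, 0, 0], [6.9, 0, 11.1, 0, 0, 0, 0], [1.8, 0, 11.4, 0, 0, 0, 0], [0.7, 0, 10.3, 0, 0, 0, 0],
```

View pics/s3.png

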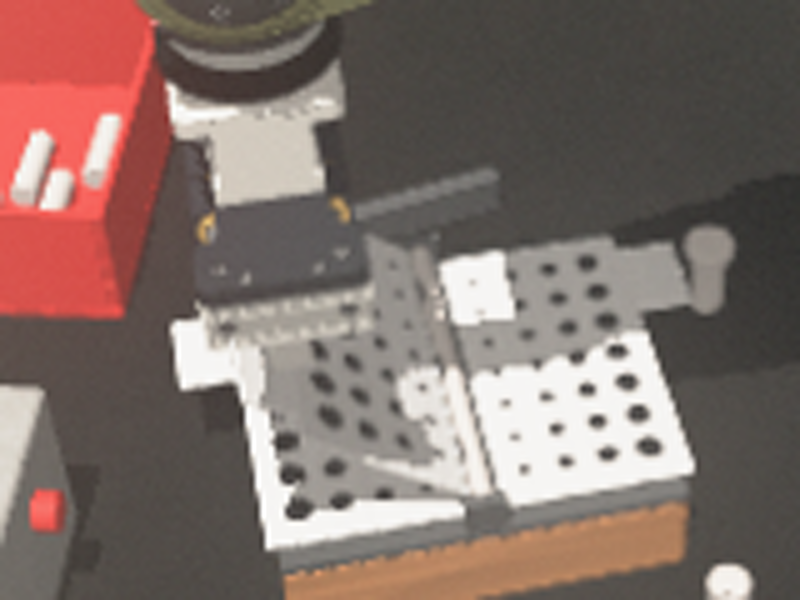

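The leaf is past upright at about 2.4 rad and the under leaf is flat and uncovered at (585,380). Now I press down gently and stop just short of flat.

>>> {"api": "carry_out", "payload": {
  "plan": [
    [[7, 0, 9, 0, 0, 0, 0], [6, 0, 9.7, 0, 0, 0, 0], [5, 0, 10.3, 0, 0, 0, 0], [4, 0, 10.8, 0, 0, 0, 0], [3, 0, 11, 0, 0, 0, 0], [1.8, 0, 8, 0, 0, 0, 0], [0, 0, 0, 0, 0, 0, 0]]
  ]
}}

```text
time_s: 6.67
ee_pos: [0.687, 0.1826, 0.0789]
eef_rot: [-3.141, 0.003, 0.256]
force: [-0.1, -0.0, 0.2]
grip_width: 0.0002
grip_force: 0.0
```

>>> {"api": "carry_out", "payload": {
  "plan": [
    [[0, 0, 4, 0, 0, 0, 0], [0, 0, 3, 0, 0, 0, 0], [0, 0, 0, 0, 0, 0, 0]]
  ]
}}

```text
time_s: 6.92
ee_pos: [0.6876, 0.1827, 0.0743]
eef_rot: [3.142, 0.0, 0.256]
force: [0.5, 0.4, -0.1]
grip_width: 0.0006
grip_force: 0.0
```

>>> {"api": "carry_out", "payload": {
  "plan": [
    [[0, 0, 1.5, 0, 0, 0, 0], [0, 0, 1.5, 0, 0, 0, 0], [0, 0, 0, 0, 0, 0, 0]]
  ]
}}

```text
time_s: 7.17
ee_pos: [0.6877, 0.1827, 0.0715]
eef_rot: [-3.142, -0.0, 0.256]
force: [-0.0, -0.1, 1.0]
grip_width: 0.0005
grip_force: 0.1
```

>>> {"api": "carry_out", "payload": {
  "plan": [
    [[0, 0, 1, 0, 0, 0, 0], [0, 0, 1, 0, 0, 0, 0], [0, 0, 0, 0, 0, 0, 0]]
  ]
}}

```text
time_s: 7.42
ee_pos: [0.6877, 0.1827, 0.0693]
eef_rot: [-3.142, 0.0, 0.256]
force: [-0.4, -0.4, 0.1]
grip_width: 0.0004
grip_force: 0.0
```

>>> {"api": "carry_out", "payload": {
  "plan": [
    [[0, 0, 0.8, 0, 0, 0, 0], [0, 0, 0, 0, 0, 0, 0]]
  ]
}}

```text
time_s: 7.58
ee_pos: [0.6877, 0.1827, 0.0686]
eef_rot: [-3.142, 0.0, 0.256]
force: [0.1, 0.2, -0.5]
grip_width: 0.0004
grip_force: 0.0
```

>>> {"api": "carry_out", "payload": {
  "plan": [
    [[0, 0, -5, 0, 0, 0, 0], [0, 0, -20, 0, 0, 0, 0], [0, 0, -30, 0, 0, 0, 0], [0, 0, -30, 0, 0, 0, 0], [-15, 0, -30, 0, 0, 0, 0], [-30, 0, -20, 0, 0, 0, 0], [-35, 0, 0, 0, 0, 0, 0], [-35, 0, 0, 0, 0, 0, 0], [-35, 0, 0, 0, 0, 0, 0], [-35, 0, 0, 0, 0, 0, 0], [-35, 0, 0, 0, 0, 0, 0], [-35, 0, 0, 0, 0, 0, 0], [0, 0, 0, 0, 0, 0, 0]]
  ]
}}

```text
time_s: 8.67
ee_pos: [0.4366, 0.1173, 0.204]
eef_rot: [3.142, 0.001, 0.256]
force: [-0.3, 0.1, 0.3]
grip_width: 0.0005
grip_force: 0.0
```

Run:
```python
from plan import *
from station import optics
print(here())
b=optics.camera("side")["pixels"][175:295,130:290,::-1]
cv2.imwrite("pics/s4.png",cv2.resize(b,None,fx=5,fy=5,interpolation=2))
```

```text
(array([-0.1539902 ,  0.04889148,  0.13803412]), np.float64(-0.0007560003063695753), array([-0.33590426,  0.09011776,  0.30386409]))
```

View pics/s4.png

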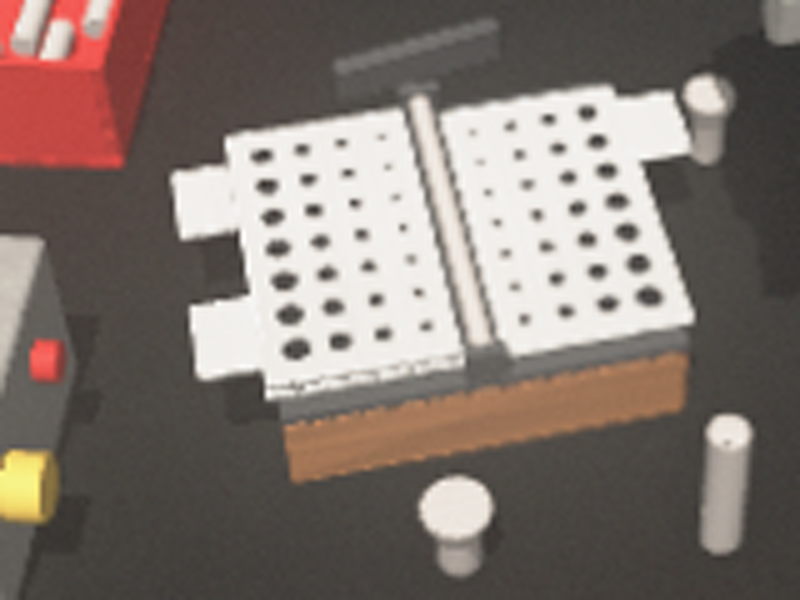

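The top leaf lies flat on the far side (tab at (225,340), no wedge along the near edge (270,395)-(465,355)). The under leaf is flat, the three bystanders in this crop are in place, and the robot is clear.

```bash
python3 -c "
from station import ctrl;print(ctrl.hand_in())"
```

```text
the job is handed in; nothing more can be done
None
```

I turned the top leaf over the spine and it lies flat on the far side, the leaf beneath is uncovered and still flat, and nothing on the bench was touched as far as the pictures show; the job is handed in, but no verdict came back.

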